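# Slide a lacquered panel out to overhang the work stand

## Robot

A 6-joint arm with a two-finger parallel gripper is mounted at the origin on the work surface. World frame = base frame: x ahead of the robot, y to its left, z up, the work surface at z = 0. Lengths are in mm, angles in rad, forces in N, time in s.
With the tool pointing down it reaches from about 275 to 825 mm from the base axis. Payload 4.9 kg.
Tool frame: the origin (TCP) lies midway between the tips of the shut fingers; the grasp point (between the pads) lies 19 mm behind it (ctrl.tcp_to_grasp is the z of the grasp point in the tool frame, in mm); z points along the fingers, y is the line along which they close (so a half turn about z gives the same grasp; the last joint's range is limited). The gripper opens to 85 mm and grips with 20 to 120 N. Pads are 22 mm wide; open, the fingers measure 114 mm over their backs; the gripper's body (76 mm by 85 mm) begins 54 mm behind the grasp point. The pads swing forward as they close: fully open they stand 13 mm farther back than shut.
Start: joints at [-1.454, 0.326, -0.193, 1.052, 0, 1.437], TCP at [136.51, -532.807, 231.281] pointing down, gripper open.
Joint ranges: [-2.65, 2.65], [-0.97, 1.79], [-1.3, 1.35], [-1.93, 2.1], [-1.47, 1.37], [-3.14, 3.14]. Speed limits (rad/s): [2.57, 2.57, 3.14, 3.14, 3.14, 3.14].

## Interface

Orientations are given as [roll, pitch, yaw] about the fixed x, y, z axes, in that order (R = Rz(yaw) Ry(pitch) Rx(roll)).
In Python, from station import ctrl gives the robot as it stands. The module is installed in compiled form; this text tells all that it offers.
- The arm moves only by the tool arm_command, never from a script. Its argument "steps" is a list of rows, each a list of 3 entries, a list of its own where there are three numbers: the shift along the tool's x, y, z in mm, then the turn about the tool's z in degrees, then the finger opening in mm, from 0 to 85.4. A call has 1 to 12 rows; each row shifts and turns the commanded pose from where the row before left it, along the tool's axes as they then stand; what a row does not reach is not made up. A row lasts 1/12 s, in which the tool goes at most 41.7 mm and 7.16 degrees, less where a joint would pass 70% of its speed; a pose out of reach is approached as far as the arm can. A call with a gripper value outside its range is refused whole. The fingers move at their own pace and stop on an object; "force" is the grip in N (left out, the last holds). Time passes only in rows, so rows that do not move let the fingers close. It gives the time, the measured TCP pose, the force, the opening and the grip force at its end, in the units of the state.
- ctrl.get_state(): the state, without advancing time (a new reading comes with each control period).
- ctrl.grab_frame(name): name is "side" or "top" or "wrist"; returns (picture, depth): 420x560x3 uint8, blue, green, red; 420x560 float32, mm along the optical axis (not along the pixel's ray), 0 where there is no reading.
- ctrl.get_calibration(name): a dict with "intrinsics" (3x3 intrinsics, pixels), "extrinsics" (4x4, takes a point from camera to world coordinates). Camera axes: x right, y up, looking along -z (the intrinsics and any distortion apply to the point x, -y, -z); pixel columns grow to the right and rows downward; lengths in mm; the calibration is good to about 2 mm. A picture is of the moment at which its call begins: read the wrist's pose just before it. get_calibration takes no time and is no camera call; for the wrist camera it gives the pose at the moment of the call.
- ctrl.job_done(): hands the job in; it is judged then, once.
The state is a dict: "time_s": time; "joints": joint angles; "qd": joint speeds; "joint_torque": joint torques, N m; "tool_pos": TCP position; "eef_rot": TCP orientation; "contact_force": force on the tool from outside, world axes, zero at the start; "torque": the same for the moment, N m; "width": finger opening in mm; "gripper_force": force on a finger pad.
Only numpy, scipy, OpenCV 4.12 (cv2) and the standard library are available. Lean on these libraries where they do the work, as an engineer would, in place of code of your own. Each camera call takes 0.05 s, during which the arm holds its last target. There are 200 camera calls.

## Task

Push the black lacquered panel across the wooden stand towards the stand's brass-lined edge, until its red strip, all of it and no more, hangs out over that edge, with the panel square to the edge. Only slide the panel: do not lift it or tip it. Leave the jar, the polishing block, the basin and the brush where they are.

Things in the scene. Friction and masses are not known exactly. Their poses are not given: they have to be found in the camera images.
- panel: Thin flat lacquered panel lying loose on the stand, 120 mm (its x) by 150 mm (its y), 8 mm thick, about 0.15 kg. Top is black with pearl flowers, except for a red strip 30 mm wide along its whole +x side. Origin: centre of its underside. It slides freely on the stand (wood on wood).
- panel_line (a point): Point on the panel's top in the middle of the line where black meets the red strip: 30 mm towards +x from the panel's centre, so 30 mm short of its red end and 90 mm from its opposite, black end. Axes as the panel's.
- stand: Fixed light-wood work stand, a slab 300 mm (its x) by 340 mm (its y) on two runners; its flat top is 50 mm above the table. Origin: centre of its underside, on the table. Its +x edge is lined with brass, a 10 mm golden band along its top (the edge farther from the robot); its own x axis points out over that edge, square to it.
- stand_edge (a point): Middle of the stand's brass-lined edge, at the height of the stand's top; axes as the stand's, x pointing out over the edge, y along it.
- jar: Small loose jar with black lid standing on the stand near one side, 40 mm across, 55 mm high; origin at the centre of its underside. Not to be moved.
- block: Small loose polishing block standing on the stand near the other side: cork and dark wood, 50 by 28 mm, with a knob, 46 mm high in all; origin at the centre of its underside. Not to be moved.
- basin: Red plastic basin on the table beside the stand, 200 mm across, 60 mm high, loose; origin at the centre of its underside. Not to be moved.
- brush: Loose brush lying on the table beside the stand, on the other side from the basin, about 200 mm long; lies along its x. Not to be moved.
Mind the look-alikes: they are no part of the job. There is more than one size of the panel; the job needs the largest.

How it is judged:
By the outcome, as a careful person would: the job done as asked, in the order asked, and still so for the second after the job is handed in, with the robot touching nothing.
It also fails if it takes over 42 s, if anything falls off the work surface, if the arm or the gripper's body presses on something with over 40 N, if the wrist force passes 120 N, or if a joint passes its speed limit or range.

## Working session

There is one attempt and no reset: what is moved stays moved. The work goes in short steps, Python scripts to look and compute and a tool call to move; the robot and the scene stay as the last step left them, time stands still between calls to the robot, and variables do not carry over. Pictures are saved under pics/ and viewed, at most 10 in all, crops included, and the job is handed in when it is done.

Besides the shell and the picture viewer there is one more tool, called as name(argument=value, ...) on one line, values as JSON. arm_command: Moves the arm, as the interface text tells. Its arguments: {"type":"object","properties":{"steps":{"type":"array","items":{"type":"array"}},"force":{"type":"number"}},"required":["steps"]}

```bash
mkdir -p pics
cat > h.py <<'E'
import numpy as np, cv2
from station import ctrl
def grab(n):
    c=ctrl.get_calibration(n); im,d=ctrl.grab_frame(n); return im,d,c
def ray(c,u,v):
    K=np.array(c["intrinsics"]);T=np.array(c["extrinsics"])
    p=np.linalg.inv(K)@[u,v,1]; d=T[:3,:3]@[p[0],-p[1],-p[2]]
    return T[:3,3],d
def onz(c,u,v,z):
    o,d=ray(c,u,v); return o+d*(z-o[2])/d[2]
def bydepth(c,u,v,dep):
    o,d=ray(c,u,v); return o+d*dep
E
python3 - <<'E'
from h import *
for n in("top","side"):
    im,d,c=grab(n); cv2.imwrite(f"pics/{n}0.png",im); np.savez(f"{n}0.npz",im=im,d=d,**c); print(n,c["extrinsics"],c["intrinsics"],c.keys())
print(ctrl.get_state())
E
```

```text
top [[-1.73430991e-02  9.93436788e-01 -1.13060011e-01  4.84673516e+02]
 [-9.99676856e-01 -1.93307370e-02 -1.65077858e-02 -1.28220854e+01]
 [-1.85849750e-02  1.12737180e-01  9.93451019e-01  1.27040019e+03]
 [ 0.00000000e+00  0.00000000e+00  0.00000000e+00  1.00000000e+00]] [[489.78514108   0.         284.41896223]
 [  0.         489.78514108 203.39492659]
 [  0.           0.           1.        ]] dict_keys(['intrinsics', 'extrinsics'])
side [[ 9.66323101e-01  1.30612702e-01 -2.21720514e-01  3.41323414e+02]
 [-2.57308605e-01  4.78855216e-01 -8.39339004e-01 -1.01958131e+03]
 [-3.45631049e-03  8.68123265e-01  4.96336630e-01  7.00087667e+02]
 [ 0.00000000e+00  0.00000000e+00  0.00000000e+00  1.00000000e+00]] [[442.19977836   0.         276.58413495]
 [  0.         442.19977836 213.87101505]
 [  0.           0.           1.        ]] dict_keys(['intrinsics', 'extrinsics'])
{'time_s': 0.1, 'joints': array([-1.45416508e+00,  3.26910416e-01, -1.93441782e-01,  1.05201684e+00,
       -5.45932357e-06,  1.43661302e+00]), 'qd': array([ 6.30989701e-04, -1.22092731e-03,  1.06716468e-03,  8.87570678e-05,
        3.44636128e-04, -2.40743844e-04]), 'joint_torque': array([ 2.27360529e-04, -4.44240439e+01,  2.63037568e+01,  7.89850659e-03,
       -2.03187551e-04, -1.49398028e-05]), 'tool_pos': array([ 136.46496254, -532.27729926,  230.57398928]), 'eef_rot': array([-3.14003335e+00, -2.04988407e-04,  2.50814396e-01]), 'contact_force': array([ 0.28964347,  0.12049695, -0.03608292]), 'torque': array([ 0.02597637, -0.03329577, -0.04870741]), 'gripper_force': 0.0, 'width': 85.62512120472157}
```

View pics/top0.png

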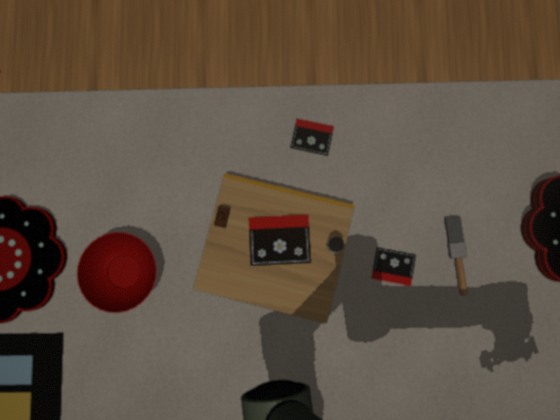

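View pics/side0.png

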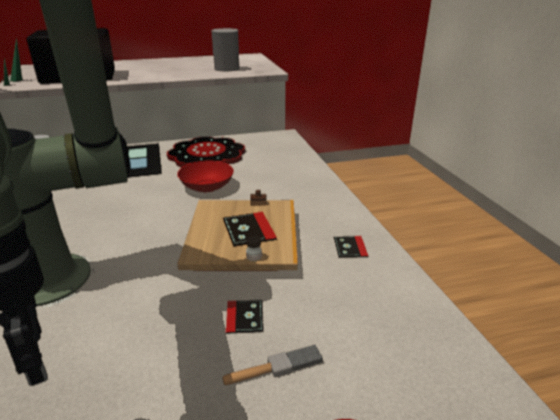

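The top view shows three panels: on the stand at (280,240), on the table at (312,137) and on the table at (394,265). The first is the largest and lies on the stand, so it is the one meant. The brass edge runs from (226,173) to (353,203), the block is at (222,215), the jar at (336,242), the basin at (117,271) and the brush at (457,255). The side view agrees: stand panel at (249,228), jar at (255,248), block at (258,198).

```bash
cat >> h.py <<'E'
def line(pts): 
    vx,vy,x,y=cv2.fitLine(np.float32(pts),cv2.DIST_HUBER,0,.01,.01).ravel(); return np.array([x,y]),np.array([vx,vy])
def red(im):
    h=cv2.cvtColor(im,cv2.COLOR_BGR2HSV); return (((h[...,0]<8)|(h[...,0]>172))&(h[...,1]>170)&(h[...,2]>50)).astype(np.uint8)
E
python3 - <<'E'
from h import *
z=np.load("top0.npz"); im=z["im"]; c={k:z[k] for k in("intrinsics","extrinsics")}; d=z["d"]
for (u,v) in [(280,228),(280,255),(240,270),(290,275),(222,215),(336,240),(312,137),(394,260),(117,271)]:
    print((u,v),bydepth(c,u,v,d[v,u]).round(1))
cv2.imwrite("pics/crop0.png",cv2.convertScaleAbs(cv2.resize(im[160:330,190:360],None,fx=3.5,fy=3.5,interpolation=cv2.INTER_CUBIC),alpha=1.5))
# red strip
m=red(im); m[:,:240]=0;m[:,320:]=0;m[:205]=0;m[245:]=0
r=cv2.minAreaRect(cv2.findNonZero(m)); b=cv2.boxPoints(r); print("red",b.round(1).tolist()); print(np.array([onz(c,*p,58) for p in b]).round(1))
# dark+red panel
g=cv2.cvtColor(im,cv2.COLOR_BGR2HSV)
k=((g[...,2]<60)|(m>0)).astype(np.uint8); k[:,:240]=0;k[:,318:]=0;k[:205]=0;k[272:]=0
k=cv2.morphologyEx(k,cv2.MORPH_CLOSE,np.ones((7,7)))
cs=max(cv2.findContours(k,0,2)[0],key=cv2.contourArea); b=cv2.boxPoints(cv2.minAreaRect(cs)); print("panel",b.tolist()); P=np.array([onz(c,*p,58) for p in b]);print(P.round(1),P.mean(0))
E
```

```text
(280, 228) [561.4  19.3  59.3]
(280, 255) [495.   20.5  56.9]
(240, 270) [459.9 120.   52.6]
(290, 275) [445.5  -3.2  49.3]
(222, 215) [593.4 158.3  92.2]
(336, 240) [ 527.7 -114.4  103.3]
(312, 137) [802.3 -67.4   9.9]
(394, 260) [ 477.6 -269.9    2.4]
(117, 271) [461.8 443.2   3.3]
red [[248.39999389648438, 217.0], [307.79998779296875, 213.89999389648438], [308.3999938964844, 226.6999969482422], [249.10000610351562, 229.6999969482422]]
[[590.4  97.4  58. ]
 [595.2 -50.3  58. ]
 [563.5 -51.2  58. ]
 [558.7  96.1  58. ]]
panel [[248.04388427734375, 216.9002685546875], [307.80413818359375, 213.98513793945312], [310.1495361328125, 262.06585693359375], [250.3892822265625, 264.9809875488281]]
[[590.6  98.4  58. ]
 [595.1 -50.3  58. ]
 [476.4 -53.4  58. ]
 [471.8  93.7  58. ]] [533.48404963  22.10461696  58.        ]
```

View pics/crop0.png

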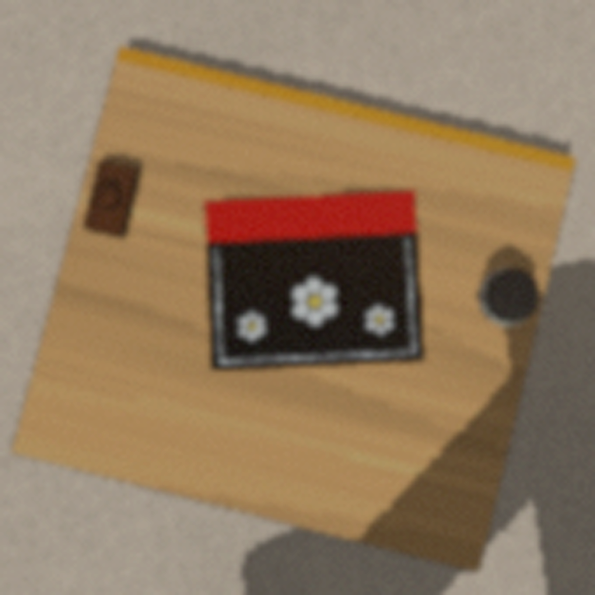

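The crop shows the largest panel, with red at the top facing the brass edge and clear of both the jar and the block. Next I fit the edge line.

```bash
cat >> h.py <<'E'
def brass(im,box):
    h=cv2.cvtColor(im,cv2.COLOR_BGR2HSV); m=((h[...,0]>15)&(h[...,0]<30)&(h[...,1]>175)&(h[...,2]>70)).astype(np.uint8)
    k=np.zeros_like(m); x0,x1,y0,y1=box; k[y0:y1,x0:x1]=m[y0:y1,x0:x1]; return k
E
python3 - <<'E'
from h import *
z=np.load("top0.npz"); im=z["im"]; c={k:z[k] for k in("intrinsics","extrinsics")}
m=brass(im,(215,365,165,215)); print(m.sum())
mid=[];up=[]
for u in range(232,350):
    v=np.nonzero(m[:,u])[0]
    if len(v)>1: up.append((u,v.min()-.5)); mid.append((u,v.mean()))
for nm,p in(("outer",up),("mid",mid)):
    q,dr=line(p); W=[onz(c,u,q[1]+(u-q[0])*dr[1]/dr[0],50) for u in(225,353)]; e=W[0]-W[1]; print(nm,W[0].round(1),W[1].round(1),"len",np.linalg.norm(e),"yaw",np.arctan2(-e[0],e[1]))
e/=np.linalg.norm(e); n=np.array([e[1],-e[0]]); E0=W[1][:2]+n*5; print("n",n)
def S(x,y): p=np.array([x,y])-E0; return (p@n).round(1),(p@e[:2]).round(1)
for nm,p in dict(fl=(590.6,98.4),fr=(595.1,-50.3),br=(476.4,-53.4),bl=(471.8,93.7),cen=(533.5,22.1),line=(561,22.4)).items(): print(nm,S(*p))
for nm,uv,h in(("jar",(336,242),105),("block",(222,215),85),("corner",(225,174),50),("c2",(354,205),50)): print(nm,S(*onz(c,*uv,h)[:2]))
z=np.load("side0.npz"); cs={k:z[k] for k in("intrinsics","extrinsics")}
# height of panel/edge: far-left corner of stand, two views
def tri(a,b):
    o1,d1=ray(c,*a);o2,d2=ray(cs,*b); t=np.linalg.lstsq(np.c_[d1,-d2],o2-o1,rcond=None)[0]; p=o1+d1*t[0];q=o2+d2*t[1]; return ((p+q)/2).round(1),np.linalg.norm(p-q).round(1)
s=z["im"]; ms=red(s); ms[:,:225]=0; ms[:,285:]=0; ms[:205]=0; ms[250:]=0
zt=red(im); zt[:,:240]=0;zt[:,320:]=0;zt[:205]=0;zt[245:]=0
print("red tri",tri(cv2.findNonZero(zt).mean(0)[0],cv2.findNonZero(ms).mean(0)[0]))
E
```

```text
362
outer [702.4 156.5  50. ] [ 616.2 -164.    50. ] len 331.9070291883834 yaw -0.26275788011459955
mid [698.7 156.6  50. ] [ 612.6 -163.8   50. ] len 331.7725954397856 yaw -0.26246027645203995
n [ 0.96575456 -0.25945736]
fl (np.float64(-94.3), np.float64(247.6))
fr (np.float64(-51.4), np.float64(105.1))
br (np.float64(-165.2), np.float64(71.3))
bl (np.float64(-207.8), np.float64(212.2))
cen (np.float64(-129.6), np.float64(159.1))
line (np.float64(-103.2), np.float64(166.5))
jar (np.float64(-104.6), np.float64(24.8))
block (np.float64(-106.7), np.float64(307.4))
corner (np.float64(-2.4), np.float64(332.5))
c2 (np.float64(-0.9), np.float64(-1.6))
red tri (array([578.7,  23.2,  50.7]), np.float64(2.9))
```

arm_command(steps=[[[0,0,0],-7,85],[[0,0,0],-7,85],[[0,0,0],-7,85],[[0,0,0],-7,85],[[0,0,0],-7,85],[[0,0,0],-7,85],[[0,0,0],-7,85],[[0,0,0],-7,85],[[0,0,0],-7,85],[[0,0,0],-7,85],[[0,0,0],-7,85],[[0,0,0],-7,85]])

```text
time_s: 1.1
tool_pos: [136.5, -532.4, 230.8]
eef_rot: [3.142, -0.001, 1.723]
contact_force: [-0.1, -0.4, 0.5]
width: 85.3
gripper_force: 0.0
```

arm_command(steps=[[[0,0,0],-7,85],[[0,0,0],-7,85],[[0,0,0],-7,85],[[0,0,0],-7,85],[[0,0,0],-7,85],[[0,0,0],-7,85],[[0,0,0],-7,85],[[0,0,0],-7,85],[[0,0,0],-7,85],[[0,0,0],-3.6,85],[[0,0,0],0,85]])

```text
time_s: 2.02
tool_pos: [136.5, -532.5, 230.8]
eef_rot: [3.141, -0.0, 2.88]
contact_force: [-0.4, -0.2, 0.9]
width: 85.1
gripper_force: 0.0
```

arm_command(steps=[[[-7.5,35.5,0],0,85],[[-7.5,35.5,0],0,85],[[-7.5,35.5,0],0,85],[[-7.5,35.5,0],0,85],[[-7.5,35.5,0],0,85],[[-7.5,35.5,0],0,85],[[-7.5,35.5,0],0,85],[[-7.5,35.5,0],0,85],[[-7.5,35.5,0],0,85],[[-7.5,35.5,0],0,85],[[-7.5,35.5,0],0,85],[[-7.5,35.5,0],0,85]])

```text
time_s: 3.02
tool_pos: [334.2, -143.0, 231.3]
eef_rot: [-3.141, 0.0, 2.877]
contact_force: [1.1, -0.1, 0.3]
width: 84.9
gripper_force: 0.0
```

arm_command(steps=[[[-7.5,35.5,0],0,85],[[-7.5,35.5,0],0,85],[[-7.5,35.5,0],0,85],[[-7.5,35.5,0],0,85],[[-7.5,35.5,0],0,85],[[-7.5,35.5,0],0,85],[[0,0,0],0,85],[[0,0,0],0,85]])

```text
time_s: 3.68
tool_pos: [432.8, 51.0, 230.9]
eef_rot: [-3.141, -0.001, 2.882]
contact_force: [-0.2, 0.2, 0.5]
width: 85.2
gripper_force: 0.0
```

Run:
```python
from h import *
s=ctrl.get_state(); print(s["time_s"],s["tool_pos"],s["eef_rot"],s["joints"])
im,d,c=grab("wrist"); cv2.imwrite("pics/w1.png",im); np.savez("w1.npz",im=im,d=d,**c)
```

```text
3.6833 [432.7590439   50.95349961 230.92406386] [-3.14124829e+00 -6.73583533e-04  2.88192116e+00] [-5.23767580e-02  1.15014167e-01 -4.67838436e-01  9.88673761e-01
 -1.98359316e-04  2.07294695e-01]
```

View pics/w1.png

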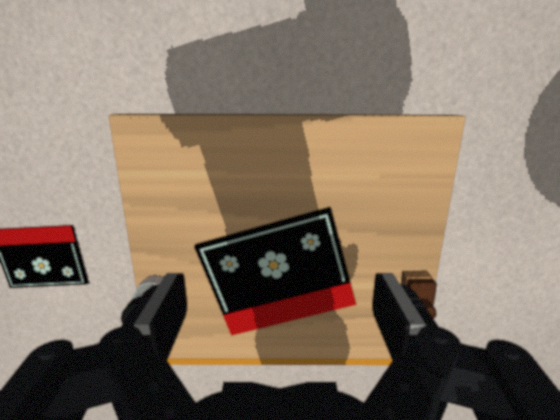

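The wrist view shows the panel corners at about (197,243), (330,209), (355,300) and (232,333). The brass edge is level at row 361, so the tool is square to the stand. I measure from this view.

```bash
cat > m.py <<'E'
from h import *
import sys
def meas(im,c,zp=58,roi=None,bx=(180,380,300,419)):
    m=brass(im,bx); pts=[]
    for u in range(bx[0],bx[1]):
        v=np.nonzero(m[:,u])[0]
        if len(v)>1: pts.append((u,v.max()+.5))
    q,dr=line(pts); W=[onz(c,u,q[1]+(u-q[0])*dr[1]/dr[0],50)[:2] for u in(180,380)]
    e=W[0]-W[1]; e=e/np.linalg.norm(e); e=e*np.sign(e[1]); n=np.array([e[1],-e[0]])
    print("edge pts",len(pts),np.array(W).round(1).tolist(),"yaw",np.arctan2(n[1],n[0]).round(4))
    r=red(im)*255; r=cv2.morphologyEx(r,cv2.MORPH_OPEN,np.ones((3,3)))
    if roi: k=np.zeros_like(r); a,b,f,g=roi; k[f:g,a:b]=r[f:g,a:b]; r=k
    cs=max(cv2.findContours(r,0,2)[0],key=cv2.contourArea)
    w=np.float32([onz(c,*p[0],zp)[:2] for p in cs]); R=cv2.minAreaRect(w); B=cv2.boxPoints(R)
    S=np.array([[(p-W[1])@n,(p-W[1])@e] for p in B]); print("red box size",np.round(R[1],1),"in edge frame\n",S[np.argsort(S[:,0])].round(1)); return W[1],n,e
E
python3 - <<'E'
from m import *
z=np.load("w1.npz"); c={k:z[k] for k in("intrinsics","extrinsics")}
E0,n,e=meas(z["im"],c,roi=(180,400,180,350))
T=np.array([432.8,51.0]); print("tcp",(T-E0)@n,(T-E0)@e)
for uv in((197,243),(330,209),(355,300),(232,333)): p=onz(c,*uv,58)[:2]; print(uv,p.round(1),((p-E0)@n).round(1),((p-E0)@e).round(1))
for uv in((112,115),(463,115)): print("rear",((onz(c,*uv,50)[:2]-E0)@n).round(1))
print(c["extrinsics"])
E
```

```text
edge pts 200 [[625.9, -127.2], [689.8, 112.5]] yaw -0.2603
red box size [ 31.2 148.3] in edge frame
 [[-122.   -47.8]
 [ -92.   -38.9]
 [ -79.9 -190. ]
 [ -49.9 -181.1]]
tcp -232.47943174648032 -125.57851911023141
(197, 243) [472.8 -48.5] -168.2 -211.4
(330, 209) [471.7  94.4] -206.1 -73.6
(355, 300) [584.8  99. ] -98.0 -40.1
(232, 333) [592.4 -47.8] -52.9 -180.0
rear -297.5
rear -297.5
[[ 2.57204402e-01 -9.12977992e-01 -3.16728721e-01  3.50441848e+02]
 [ 9.66356999e-01  2.43069833e-01  8.40904685e-02  7.34570181e+01]
 [ 2.14450146e-04 -3.27701455e-01  9.44781303e-01  3.73717964e+02]
 [ 0.00000000e+00  0.00000000e+00  0.00000000e+00  1.00000000e+00]]
```

arm_command(steps=[[[0,0,28],0,85],[[0,0,28],0,85],[[0,0,28],0,85],[[0,0,28],0,85],[[0,0,28],0,85],[[0,0,20],0,85],[[0,0,15],0,85],[[0,0,3],0,85],[[0,0,0],0,85],[[0,0,0],0,85]])

```text
time_s: 4.57
tool_pos: [432.8, 48.6, 53.9]
eef_rot: [-3.142, 0.0, 2.877]
contact_force: [-0.6, 0.4, -0.1]
width: 85.0
gripper_force: 0.0
```

Run:
```python
from h import *
im,d,c=grab("side"); cv2.imwrite("pics/s2.png",cv2.convertScaleAbs(cv2.resize(im[150:290,150:330],None,fx=4,fy=4,interpolation=cv2.INTER_CUBIC),alpha=1.5))
```

```text
(no output)
```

View pics/s2.png

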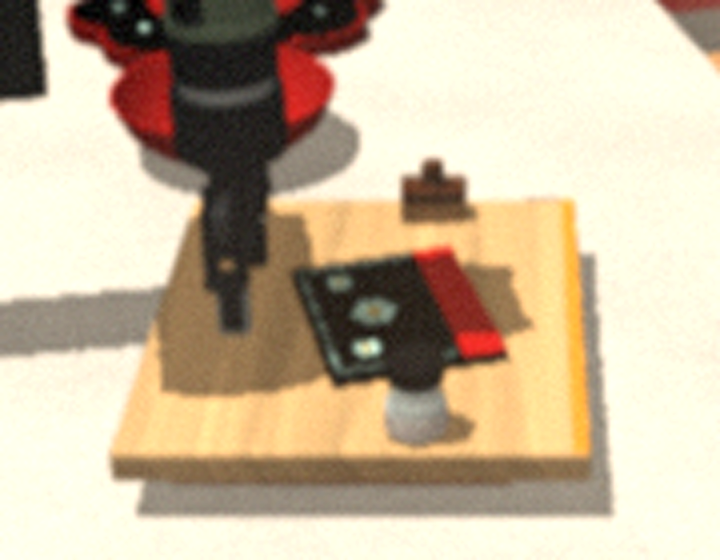

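The side crop shows the fingertips at crop (235,330), behind the black end and still above the stand. I lower slowly and watch the force.

arm_command(steps=[[[0,0,2],0,85],[[0,0,2],0,85],[[0,0,2],0,85],[[0,0,2],0,85],[[0,0,0],0,85]])

```text
time_s: 5.03
tool_pos: [432.4, 49.4, 45.1]
eef_rot: [-3.142, -0.0, 2.879]
contact_force: [0.3, -0.2, 0.2]
width: 85.0
gripper_force: 0.0
```

arm_command(steps=[[[0,0,1],0,85],[[0,0,1],0,85],[[0,0,1],0,85],[[0,0,0],0,85]])

```text
time_s: 5.37
tool_pos: [432.5, 49.4, 42.1]
eef_rot: [-3.142, -0.0, 2.879]
contact_force: [0.7, -0.3, -0.1]
width: 85.5
gripper_force: 0.0
```

arm_command(steps=[[[0,0,1],0,85],[[0,0,1],0,85],[[0,0,0],0,85]])

```text
time_s: 5.62
tool_pos: [432.5, 49.3, 40.1]
eef_rot: [-3.142, -0.0, 2.879]
contact_force: [-0.2, -0.2, -1.0]
width: 85.0
gripper_force: 0.0
```

arm_command(steps=[[[0,0,1],0,85],[[0,0,0],0,85]])

```text
time_s: 5.78
tool_pos: [432.5, 49.3, 39.2]
eef_rot: [-3.142, -0.0, 2.879]
contact_force: [0.1, 0.2, -1.2]
width: 84.8
gripper_force: 0.0
```

arm_command(steps=[[[0,0,1],0,85],[[0,0,0],0,85]])

```text
time_s: 5.95
tool_pos: [432.5, 49.3, 38.1]
eef_rot: [-3.142, -0.0, 2.879]
contact_force: [-0.0, 0.5, 0.6]
width: 84.8
gripper_force: 0.0
```

arm_command(steps=[[[0,0,-1.5],0,85],[[-5,0,0],0,85],[[-5,0,0],0,85],[[-4,0,0],0,85],[[-4,0,0],0,85],[[-4,0,0],0,85],[[-4,0,0],0,85],[[-4,0,0],0,85],[[-4,0,0],0,85],[[-4,0,0],0,85],[[-2,0,0],0,85],[[0,0,0],0,85]])

```text
time_s: 6.95
tool_pos: [472.0, 38.7, 39.8]
eef_rot: [-3.141, 0.001, 2.879]
contact_force: [0.1, 0.3, 0.3]
width: 84.9
gripper_force: 0.0
```

Run:
```python
from h import *
im,d,c=grab("wrist"); cv2.imwrite("pics/w3.png",im); np.savez("w3.npz",im=im,d=d,**c)
```

```text
(no output)
```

View pics/w3.png

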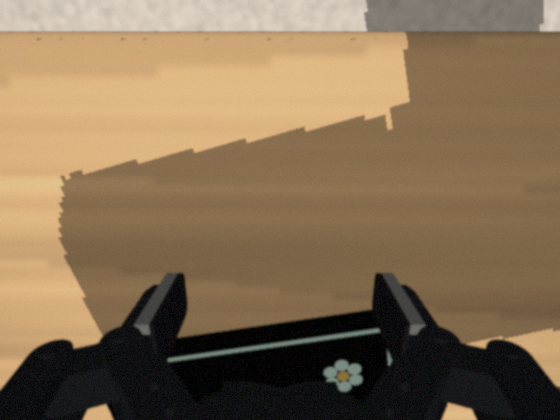

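The wrist view shows the right finger pushing and the rear border, (165,360) to (380,330), turning towards square. I keep pushing.

arm_command(steps=[[[-4,0,0],0,85],[[-4,0,0],0,85],[[-4,0,0],0,85],[[-4,0,0],0,85],[[-4,0,0],0,85],[[-4,0,0],0,85],[[-4,0,0],0,85],[[-4,0,0],0,85],[[-4,0,0],0,85],[[-4,0,0],0,85],[[-4,0,0],0,85],[[-4,0,0],0,85]])

```text
time_s: 8.0
tool_pos: [517.9, 26.3, 39.7]
eef_rot: [-3.141, -0.0, 2.879]
contact_force: [-0.4, 0.1, -0.0]
width: 85.2
gripper_force: 0.5
```

arm_command(steps=[[[-4,0,0],0,85],[[-4,0,0],0,85],[[-4,0,0],0,85],[[-4,0,0],0,85],[[-4,0,0],0,85],[[-2,0,0],0,85],[[0,0,0],0,85]])

```text
time_s: 8.58
tool_pos: [539.7, 20.6, 39.9]
eef_rot: [3.142, 0.001, 2.879]
contact_force: [-0.9, -0.6, 0.3]
width: 85.2
gripper_force: 0.0
```

Run:
```python
from h import *
im,d,c=grab("wrist"); np.savez("w4.npz",im=im,d=d,**c)
t,d,c=grab("top"); np.savez("t4.npz",im=t,d=d,**c)
t=cv2.convertScaleAbs(cv2.resize(t[150:310,180:370],None,fx=2,fy=2,interpolation=cv2.INTER_CUBIC),alpha=1.5)
o=np.zeros((420,780,3),np.uint8); o[:320,:380]=t; o[:300,380:]=cv2.resize(im,(400,300)); cv2.imwrite("pics/p4.png",o)
```

```text
(no output)
```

View pics/p4.png

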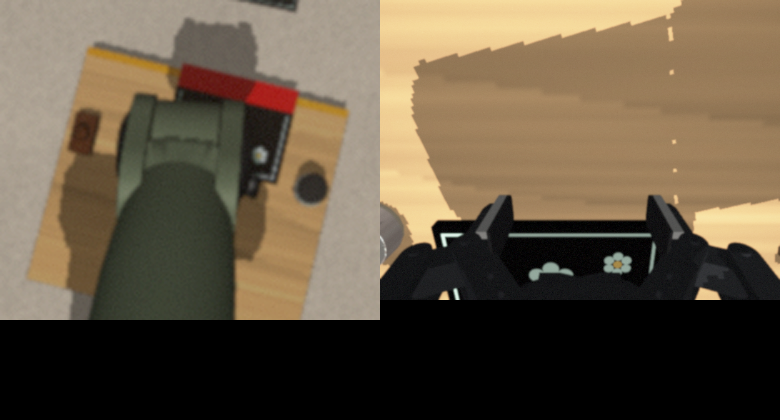

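The top crop (left) shows the panel square, with the red strip partly over the edge and the jar clear of it. The wrist view (right) shows the rear edge level against both fingers. I measure the overhang from the top frame.

```bash
cat > t.py <<'E'
from h import *
def run(fn):
    z=np.load(fn); im=z["im"]; c={k:z[k] for k in("intrinsics","extrinsics")}
    b=brass(im,(220,358,165,215)); h=cv2.cvtColor(im,cv2.COLOR_BGR2HSV)
    r=(((h[...,0]<9)|(h[...,0]>170))&(h[...,1]>140)&(h[...,2]>25)).astype(np.uint8); r[:,:255]=0; r[:,345:]=0; r[:150]=0; r[235:]=0
    n,l,st,_=cv2.connectedComponentsWithStats(r); i=1+np.argmax(st[1:,4]); r=l==i; print(st[i])
    cols=np.nonzero(r.any(0))[0]; x0,x1=cols[0]+4,cols[-1]-4
    bp=[];rf=[];rb=[]
    for u in range(228,350):
        v=np.nonzero(b[:,u])[0]
        if len(v)>1 and (u<x0-8 or u>x1+8): bp.append((u,v.min()-.5))
        if x0<=u<=x1: v=np.nonzero(r[:,u])[0]; rf.append((u,v.min()-.5)); rb.append((u,v.max()+.5))
    def L(p,zz):
        q,d=line(p); return [onz(c,u,q[1]+(u-q[0])*d[1]/d[0],zz)[:2] for u in(232,345)]
    W=L(bp,50); e=W[0]-W[1]; e/=np.linalg.norm(e); n=np.array([e[1],-e[0]]); print(len(bp),"edge yaw",np.arctan2(n[1],n[0]))
    for nm,p in(("front",rf),("line",rb)):
        w=L(p,58); f=w[0]-w[1]; print(nm,"yaw",np.arctan2(-f[0],f[1]).round(4),"s at ends",[((onz(c,u,line(p)[0][1]+(u-line(p)[0][0])*line(p)[1][1]/line(p)[1][0],58)[:2]-W[1])@n).round(1) for u in(x0,x1)])
E
python3 -c "
from t import *
run('t4.npz')"
```

```text
[269 182  60  26 729]
54 edge yaw -0.2629447157872209
front yaw -0.2466 s at ends [np.float64(6.8), np.float64(8.9)]
line yaw -0.2668 s at ends [np.float64(-22.7), np.float64(-23.2)]
```

arm_command(steps=[[[-3,0,0],0,85],[[-3,0,0],0,85],[[-3,0,0],0,85],[[-3,0,0],0,85],[[-3,0,0],0,85],[[-2,0,0],0,85],[[0,0,0],0,85],[[0,0,0],0,85]])

```text
time_s: 9.35
tool_pos: [555.7, 16.3, 39.9]
eef_rot: [3.142, 0.001, 2.879]
contact_force: [0.1, 0.4, -0.3]
width: 84.9
gripper_force: 0.0
```

arm_command(steps=[[[3,0,0],0,85],[[10,0,0],0,85],[[17,0,0],0,85],[[20,0,0],0,85],[[10,0,-30],0,85],[[0,0,-40],0,85],[[0,0,-40],0,85],[[0,0,-40],0,85],[[0,0,-40],0,85],[[0,0,0],0,85],[[0,0,0],0,85]])

```text
time_s: 10.27
tool_pos: [499.0, 31.9, 232.6]
eef_rot: [3.141, 0.006, 2.879]
contact_force: [-0.7, 1.1, -2.0]
width: 84.8
gripper_force: 0.0
```

Run:
```python
from h import *
print(ctrl.get_state()["qd"].round(3))
im,d,c=grab("wrist"); np.savez("w5.npz",im=im,d=d,**c); cv2.imwrite("pics/w5.png",im)
t,d,c=grab("top"); np.savez("t5.npz",im=t,d=d,**c)
from t import run
run("t5.npz")
```

```text
[-0.001  0.046 -0.073 -0.024 -0.001  0.001]
[271 176  59  25 730]
55 edge yaw -0.2637964710806444
front yaw -0.2453 s at ends [np.float64(23.7), np.float64(26.1)]
line yaw -0.2667 s at ends [np.float64(-6.2), np.float64(-6.5)]
```

View pics/w5.png

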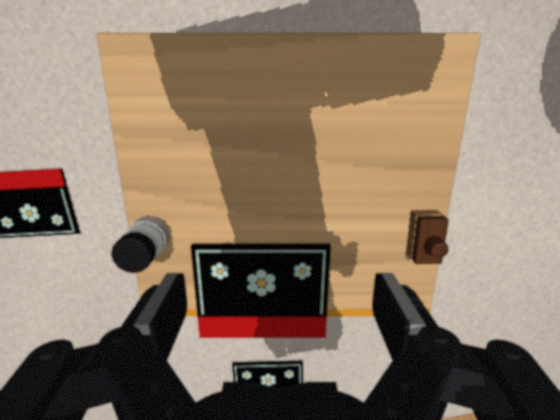

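The wrist view shows the panel square, with its black/red line at row 316 and the brass seen at columns 185–195 and 330–370. I measure the gap subpixel.

```bash
cat > w.py <<'E'
from h import *
def run(fn,vr,bc=((140,150),(340,370)),pc=(212,315)):
    z=np.load(fn); im=z["im"].astype(np.float32); c={k:z[k] for k in("intrinsics","extrinsics")}
    sat=im[...,2]-im[...,0]   # red minus blue: high on brass and red, low on black and table
    def cross(sig,sgn,rng,thr):
        P=[]
        for (a,b) in rng:
            for u in range(a,b):
                g=np.gradient(cv2.GaussianBlur(sig[vr[0]:vr[1],u].reshape(-1,1),(1,3),0).ravel())*sgn; g[g<0]=0; k=int(g.argmax()); 
                if g[k]>thr: w=g[max(k-2,0):k+3]; P.append((u,vr[0]+max(k-2,0)+(w*np.arange(len(w))).sum()/w.sum()))
        return P
    E=cross(sat,-1,bc,15); R=cross(im[...,2],1,[pc],15); F=cross(sat,-1,[pc],15)
    def L(P,zz,us): q,d=line(P); return np.array([onz(c,u,q[1]+(u-q[0])*d[1]/d[0],zz)[:2] for u in us])
    W=L(E,50,(150,370)); e=W[0]-W[1]; e/=np.linalg.norm(e); e*=np.sign(e[1]); n=np.array([e[1],-e[0]])
    print(len(E),"edge yaw",np.arctan2(n[1],n[0]).round(4), "row",line(E)[0])
    for nm,P in(("line",R),("front",F)):
        w=L(P,58,pc); f=w[0]-w[1]; f*=np.sign(f[1]); print(nm,len(P),line(P)[0],"yaw",np.arctan2(-f[0],f[1]).round(4),"s",((w-W[1])@n).round(2))
E
python3 -c "
from w import *
run('w5.npz',(300,350),((184,190),(336,368)))"
```

```text
36 edge yaw -0.2638 row [304.5    315.8884]
line 103 [259.1     316.01093] yaw -0.2641 s [-6.04 -6.01]
front 103 [267.7     337.10455] yaw -0.2645 s [23.87 23.95]
```

arm_command(steps=[[[0,0,40],0,85],[[0,0,40],0,85],[[0,0,40],0,85],[[0,0,40],0,85],[[0,0,20],0,85],[[0,0,10],0,85],[[-15,0,0],0,85],[[-20,0,0],0,85],[[-10,0,0],0,85],[[-5,0,0],0,85],[[0,0,0],0,85],[[0,0,0],0,85]])

```text
time_s: 11.37
tool_pos: [544.4, 19.1, 39.2]
eef_rot: [-3.141, -0.002, 2.879]
contact_force: [0.1, 0.6, -0.1]
width: 85.4
gripper_force: 0.0
```

Run:
```python
from h import *
s=ctrl.get_state(); print(s["tool_pos"],s["eef_rot"])
n=np.array([np.cos(.262),-np.sin(.262)]); print("to go", (np.array([561.6,14.7])-s["tool_pos"][:2])@n)
```

```text
[544.44484422  19.13488873  39.22076572] [-3.14134596e+00 -1.96852120e-03  2.87923490e+00]
to go 17.71840996965012
```

arm_command(steps=[[[-4,0,0],0,85],[[-4,0,0],0,85],[[-3,0,0],0,85],[[-2,0,0],0,85],[[-2,0,0],0,85],[[-1,0,0],0,85],[[0,0,0],0,85],[[0,0,0],0,85]])

```text
time_s: 12.03
tool_pos: [561.0, 14.8, 39.7]
eef_rot: [-3.142, -0.0, 2.879]
contact_force: [-1.3, 0.6, 0.5]
width: 85.3
gripper_force: 0.5
```

arm_command(steps=[[[3,0,0],0,85],[[10,0,0],0,85],[[17,0,0],0,85],[[20,0,0],0,85],[[10,0,-30],0,85],[[0,0,-40],0,85],[[0,0,-40],0,85],[[0,0,-40],0,85],[[0,0,-40],0,85],[[0,0,0],0,85],[[0,0,0],0,85],[[0,0,0],0,85]])

```text
time_s: 13.03
tool_pos: [502.9, 30.4, 229.6]
eef_rot: [3.142, 0.0, 2.879]
contact_force: [0.1, 0.3, -0.2]
width: 85.1
gripper_force: 0.0
```

Run:
```python
from h import *
im,d,c=grab("wrist"); np.savez("w6.npz",im=im,d=d,**c); cv2.imwrite("pics/w6.png",im)
t,d,c=grab("top"); np.savez("t6.npz",im=t,d=d,**c)
import t,w
t.run("t6.npz"); w.run('w6.npz',(300,355),((184,190),(336,368)))
```

```text
[271 174  60  25 733]
54 edge yaw -0.26165526987704396
front yaw -0.2475 s at ends [np.float64(28.8), np.float64(30.7)]
line yaw -0.266 s at ends [np.float64(-1.5), np.float64(-2.1)]
36 edge yaw -0.2666 row [316.4    315.7959]
line 103 [275.3     319.48367] yaw -0.2651 s [-0.81 -0.99]
front 103 [261.7     340.88458] yaw -0.2671 s [29.22 29.29]
```

View pics/w6.png

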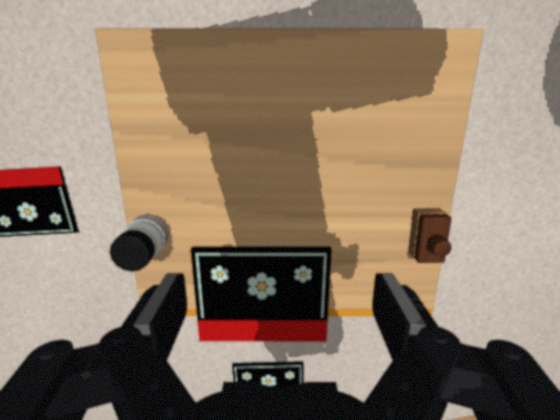

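The wrist view shows the line about 0.9 mm short of the edge, and the panel is square. One more fine push.

arm_command(steps=[[[0,0,40],0,85],[[0,0,40],0,85],[[0,0,40],0,85],[[0,0,40],0,85],[[0,0,20],0,85],[[0,0,10],0,85],[[-15,0,0],0,85],[[-20,0,0],0,85],[[-10,0,0],0,85],[[-5,0,0],0,85],[[0,0,0],0,85],[[0,0,0],0,85]])

```text
time_s: 14.13
tool_pos: [550.5, 17.5, 39.3]
eef_rot: [-3.141, -0.002, 2.879]
contact_force: [-0.0, 0.5, 0.0]
width: 84.8
gripper_force: 0.0
```

arm_command(steps=[[[-3,0,0],0,85],[[-3,0,0],0,85],[[-2,0,0],0,85],[[-1,0,0],0,85],[[-1,0,0],0,85],[[-1,0,0],0,85],[[0,0,0],0,85],[[0,0,0],0,85],[[0,0,0],0,85]])

```text
time_s: 14.88
tool_pos: [561.5, 14.7, 39.7]
eef_rot: [3.142, -0.001, 2.879]
contact_force: [-2.9, 0.6, 1.6]
width: 85.3
gripper_force: 1.1
```

Run:
```python
from h import *
s=ctrl.get_state(); print(s["tool_pos"])
n=np.array([np.cos(.262),-np.sin(.262)]); print("to go", (np.array([561.9,14.6])-s["tool_pos"][:2])@n)
t,d,c=grab("top"); np.savez("t7.npz",im=t,d=d,**c)
import t; t.run("t7.npz"); print(ctrl.get_state()["tool_pos"])
```

```text
[561.52882236  14.71982448  39.70199904]
to go 0.38954686547145595
[272 174  59  25 641]
47 edge yaw -0.263553482574727
front yaw -0.2466 s at ends [np.float64(29.2), np.float64(31.4)]
line yaw -0.2958 s at ends [np.float64(3.2), np.float64(-0.9)]
[561.58687417  14.69862657  39.73259334]
```

arm_command(steps=[[[-0.4,0,0],0,85],[[0,0,0],0,85],[[0,0,0],0,85]])

```text
time_s: 15.18
tool_pos: [562.6, 14.4, 39.7]
eef_rot: [3.142, 0.0, 2.879]
contact_force: [-0.2, 1.3, 0.2]
width: 84.9
gripper_force: 0.5
```

arm_command(steps=[[[3,0,0],0,85],[[10,0,0],0,85],[[17,0,0],0,85],[[20,0,0],0,85],[[10,0,-30],0,85],[[0,0,-40],0,85],[[0,0,-40],0,85],[[0,0,-40],0,85],[[0,0,-40],0,85],[[0,0,0],0,85],[[0,0,0],0,85],[[0,0,0],0,85]])

```text
time_s: 16.18
tool_pos: [504.4, 30.0, 229.6]
eef_rot: [3.142, 0.001, 2.879]
contact_force: [0.2, -0.1, -0.3]
width: 84.8
gripper_force: 0.0
```

Run:
```python
from h import *
im,d,c=grab("wrist"); np.savez("w8.npz",im=im,d=d,**c)
t,d,c=grab("top"); np.savez("t8.npz",im=t,d=d,**c)
import t,w
t.run("t8.npz"); w.run('w8.npz',(300,355),((184,190),(336,368)))
```

```text
[272 173  59  26 729]
55 edge yaw -0.2625060554647656
front yaw -0.2476 s at ends [np.float64(30.3), np.float64(32.2)]
line yaw -0.2694 s at ends [np.float64(0.0), np.float64(-0.8)]
36 edge yaw -0.2629 row [304.5     314.35297]
line 103 [264.7     319.48538] yaw -0.268 s [0.61 1.2 ]
front 103 [264.9     340.97104] yaw -0.2637 s [31.12 31.21]
```

```bash
python3 -c "
from station import ctrl
print(ctrl.job_done())"
```

```text
the job is handed in; nothing more can be done
None
```

I pushed the largest panel square to the brass edge (within about 0.3°) with its red strip over it; the black/red line measured about 0.5–1 mm past the edge. The job was handed in at about 16 s; I touched nothing else, but did not re-measure the other items at the end.

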